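# Turn the tool-case leaf over its spine

## Robot

A 6-joint arm with a two-finger parallel gripper is mounted at the origin on the work surface. World frame = base frame: x ahead of the robot, y to its left, z up, the work surface at z = 0. Lengths are in m, angles in rad, forces in N, time in s.
With the tool pointing down it reaches from about 0.35 to 0.975 m from the base axis. Payload 4.9 kg.
Tool frame: the origin (TCP) lies at the very end of the fingers, on their centre line; the grasp point (between the pads) lies behind it (manip.grip_depth is the z of the grasp point in the tool frame, in m); z points along the fingers, y is the direction in which the jaws open and shut (so a half turn about z gives the same grasp; the last joint's range is limited). The gripper opens to 85 mm and grips with 20 to 120 N. Pads are 22 mm wide; open, the fingers measure 114 mm over their backs; the gripper's body (76 mm by 85 mm) begins 54 mm behind the grasp point. The pads swing forward as they close: fully open they stand 13 mm farther back than shut.
Start: joints at [-1.242, 0.053, 1.613, -0, 1.476, -0.119], TCP at [0.271, -0.563, 0.231] pointing down, gripper open.
Joint ranges: [-3.01, 3.01], [-1.01, 2.22], [0.06, 2.58], [-1.02, 4.17], [0.09, 2.62], [-3.14, 3.14]. Speed limits (rad/s): [2.57, 2.57, 3.14, 3.14, 3.14, 3.14].

## Interface

Orientations are given as a unit quaternion [w, x, y, z].
In Python, from plant import state, optics, manip, silhouettes, place_of gives the robot as it stands. The module is installed in compiled form; this text tells all that it offers.
- The arm moves only by the tool jog_arm, never from a script. Its argument "increments" is a list of rows, each an object with "slide": the shift along the tool's x, y, z in mm, a list of three; "rotation": the turn, a rotation vector about the tool's x, y, z in degrees, a list of three. A call has 1 to 20 rows; each row shifts and turns the commanded pose from where the row before left it, along the tool's axes as they then stand; what a row does not reach is not made up. A row lasts 1/12 s, in which the tool goes at most 41.7 mm and 7.16 degrees, less where a joint would pass 70% of its speed; a pose out of reach is approached as far as the arm can. A call with a gripper value outside its range is refused whole. "fingers" is the opening, from 0 (shut) to 1 (fully open), set as the call begins (left out, the last holds). The fingers move at their own pace and stop on an object; the grip force is fixed at half the most. Time passes only in rows, so rows that do not move let the fingers close. It gives the time, the measured TCP pose, the force and the opening at its end, in the units of the state.
- state(): the state, without advancing time (a new reading comes with each control period).
- optics.grab_frame(name): name is "side" or "top" or "wrist"; returns a dict with "frame" (384x512x3 uint8, blue, green, red), "camera_matrix" (3x3 intrinsics, pixels), "R" (3x3) and "t" (3): a world point X has camera coordinates R X + t. Camera axes: x right, y down, z forward; pixel columns grow to the right and rows downward; lengths in m; the calibration is good to about 2 mm. A picture is of the moment at which its call begins. There is no depth.
- manip.job_done(): hands the job in, once; it reports no verdict.
Trained networks look in the newest picture that a camera, given by its name, has taken for a name from the list of things; names that differ only in an ending like _2 or _b are one class to them, and where a whole thing is asked for, a point or a joint stands for the part that bears it (a point fixed in the world has none). Each returns a list of dicts, best first, with "score" (0 to 1); they miss things now and then, are a little off and sometimes report something else, mostly with a low value. They report only what shows in the picture. A call takes as long as a camera call.
- silhouettes(thing, camera): "mask" (384x512 bool, what is visible of it) and "bbox" ([left, top, right, bottom] in pixels, round what is visible of it).
- place_of(thing, camera): "uv" ([column, row] in pixels: a listed point, or the origin of a listed thing).
The state is a dict: "time": time; "joint_pos": joint angles; "joint_vel": joint speeds; "joint_efforts": joint torques, N m; "tool_pos": TCP position; "tool_rot": TCP orientation; "contact_force": force on the tool from outside, world axes, zero at the start; "ft_torque": the same for the moment, N m; "gripper_width": opening from 0.0 (shut) to 1.0 (fully open).
Only numpy, scipy, OpenCV 4.12 (cv2) and the standard library are available. Lean on these libraries where they do the work, as an engineer would, in place of code of your own. Each camera call takes 0.05 s, during which the arm holds its last target.

## Task

The clear acrylic tool case lies open like a book, and the stiff grey leaf hinged at its spine is still over the half on the robot's right, hiding the root hook. Push the leaf over its spine with your fingertips, as you would turn a page, and press it down until it lies flat over the left half, then draw clear. Do not grip the leaf between the fingers or fling it over, and leave the root hook, tweezers, pot and jar where they are.

Things in the scene. Friction and masses are not known exactly. Their poses are not given: they have to be found in the camera images.
- case: Clear acrylic case, open flat, fast to the bench on rubber feet. 220 mm along its x axis (the spine), 320 mm across (y); origin on the bench under the middle of the spine; +y is the left half, -y the right. Two trays with 4 mm walls, rims 35 mm above the bench, outer walls at y = +-160 mm; small latches stand 5 mm out of these at x = +-75 mm. Turned up to 23 degrees either way.
- spine_mid (a point): The middle of the hinge line: on the spine, 40 mm above the bench, over the case's origin. The hinge line runs along the case's x axis.
- leaf (a joint): Angle of the leaf about the hinge line, rad: 0 = flat over the right (-y) half, 1.57 = upright, 3.14 = flat over the left (+y) half (a stop at each end). Starts ajar, about 0.1 to 0.5. The hinge is stiff: the leaf stays at any angle where it is left and does not fall, so it must be pushed all the way. About 2 N at the tab turns it.
- leaf_tab (a point): Middle of the outer edge of the leaf's thumb tab, 185 mm from the hinge line. The leaf is a rigid grey plate, 200 mm along the spine, reaching 152 mm from the hinge line; its tab, 100 mm wide, in the middle of the free edge, reaches on to 185 mm and overhangs the case's outer wall by 25 mm with nothing under it. At angle 0 its axes are the case's; they turn with the leaf.
- leaf_mid (a point): Point in the leaf's plate 110 mm from the hinge line, half-way along the spine. The plate is 4 mm thick (2 mm either side of this point). Its bare side is underneath at the start and on top at the end. The other face, on top at the start, has a 2 mm layer set in a few mm from the edges (black rubber on the tab) and three bamboo potting sticks in clips, 12 mm proud. Axes turn with the leaf.
- root_hook: Stainless root hook, 180 mm long and 8 mm high, lying loose in the right tray along the spine, under the leaf. Origin under its middle.
- tweezers: Bamboo tweezers, 150 mm long, 11 mm high, lying on the bench beyond the left half's outer edge. Origin under the middle.
- pot: Round brown glazed pot, 122 mm across and 56 mm high, on the bench off the far end of the case. Origin under its middle.
- paste_jar: Small jar with a metal cap, 60 mm across and 55 mm high, on the bench off the far end of the case. Origin under its middle.

How it is judged:
By the outcome, as a careful person would: the job done as asked, in the order asked, and still so for the second after the job is handed in, with the robot touching nothing.
It also fails if it takes over 43 s, if anything falls off the work surface, if the arm or the gripper's body presses on something with over 40 N, if the wrist force passes 120 N, or if a joint passes its speed limit or range.

## Working session

There is one attempt and no reset: what is moved stays moved. The work goes in short steps, Python scripts to look and compute and a tool call to move; the robot and the scene stay as the last step left them, time stands still between calls to the robot, and variables do not carry over. Pictures are saved under pics/ and viewed, and the job is handed in when it is done.

Besides the shell and the picture viewer there is one more tool, called after ">>>" as name(argument=value, ...) on one line, values as JSON. jog_arm: Moves the arm, as the interface text tells. Its arguments: {"type":"object","properties":{"increments":{"type":"array","items":{"type":"object","properties":{"slide":{"type":"array","items":{"type":"number"}},"rotation":{"type":"array","items":{"type":"number"}}}}},"fingers":{"type":"number"}},"required":["increments"]}

```bash
mkdir -p pics; cat > h.py <<'E'
import numpy as np, cv2
from plant import state, optics, manip, silhouettes, place_of
E
python3 - <<'E'
from h import *
s=state(); print(s)
print(manip.grip_depth)
import pickle
for c in ["side","top","wrist"]:
    f=optics.grab_frame(c); cv2.imwrite(f"pics/{c}0.png",f["frame"])
    pickle.dump(f,open(f"{c}0.pkl","wb"))
    print(c,f["camera_matrix"].tolist(),f["R"].tolist(),f["t"].tolist())
    for n in ["case","spine_mid","leaf_tab","leaf_mid","tweezers","pot","paste_jar","root_hook"]:
        try: print(n,[(np.round(d["uv"],1).tolist(),round(d["score"],2)) for d in place_of(n,c)][:2])
        except Exception as e: print(n,e)
E
```

```text
{'time': 0.0, 'joint_pos': array([-1.24199100e+00,  5.33290678e-02,  1.61428179e+00,  1.31030748e-06,
        1.47598343e+00, -1.18998609e-01]), 'joint_vel': array([ 0.00031092,  0.00030835, -0.00044924, -0.0014154 , -0.00099536,
       -0.0022218 ]), 'joint_efforts': array([ 1.03147668e-03, -3.93674004e+01, -3.70177889e+01,  5.93068899e-05,
        6.87391410e-03,  3.79019525e-06]), 'tool_pos': array([ 0.27041906, -0.56279014,  0.23008753]), 'tool_rot': array([-9.95386312e-04,  9.75038023e-01,  2.22035702e-01, -1.04148344e-04]), 'contact_force': array([-0.64966545,  0.74538266, -0.36709305]), 'ft_torque': array([-0.01811769,  0.01064152, -0.00330347]), 'gripper_width': 1.0016454183761063}
-0.0187
side [[369.02739503922004, 0.0, 259.84123149906316], [0.0, 369.02739503922004, 196.47365049445034], [0.0, 0.0, 1.0]] [[-0.7261806526473481, -0.6874916454653235, 0.00411061261296911], [-0.33124370003812637, 0.34463283247259185, -0.8783540413563147], [0.6024444131251644, -0.6392053255389075, -0.4779929715978844]] [0.5226057154996212, 0.25072884507700416, 0.5490779737252267]
case [([303.6, 239
[... 661 characters left out ...]
7)]
leaf_tab [([345.6, 252.7], 0.84), ([176.2, 188.3], 0.17)]
leaf_mid [([314.0, 243.4], 0.62)]
tweezers [([173.2, 190.4], 0.5)]
pot [([336.2, 167.2], 0.84), ([238.1, 135.3], 0.66)]
paste_jar [([241.1, 136.0], 0.89)]
root_hook []
wrist [[293.48608905573167, 0.0, 255.95273500500255], [0.0, 293.48608905573167, 186.1835635906579], [0.0, 0.0, 1.0]] [[0.4334464178865057, -0.90117929321147, -0.00029035880437563744], [-0.8678197472454454, -0.4174880571119749, 0.26943015506754736], [-0.24292609804673276, -0.11653155648041025, -0.9630198893231878]] [-0.6250882301050898, -0.035296337472797014, 0.3782561581734935]
case []
spine_mid []
leaf_tab []
leaf_mid []
tweezers []
pot []
paste_jar []
root_hook []
```

View pics/side0.png

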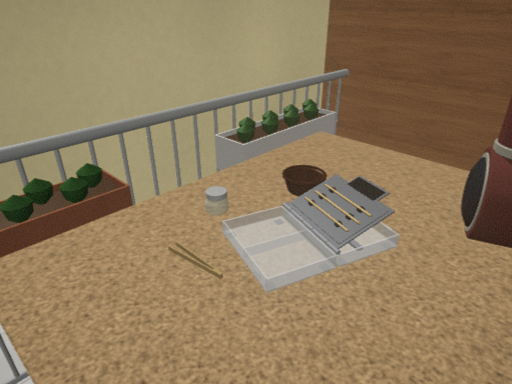

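View pics/top0.png

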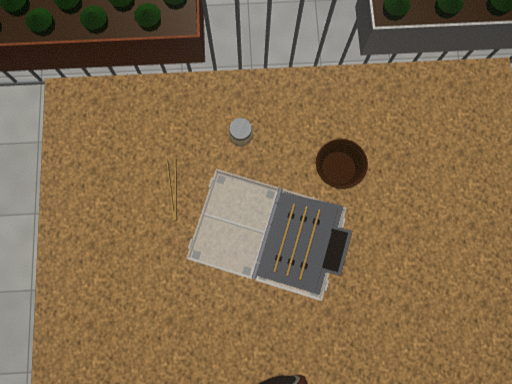

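```bash
cat >> h.py <<'E'
import pickle
from scipy.optimize import least_squares
def load(c): return pickle.load(open(f"{c}.pkl","rb"))
def proj(f,X):
    p=np.asarray(X)@f["R"].T+f["t"]; p=p@f["camera_matrix"].T
    return p[...,:2]/p[...,2:]
def tri(fs,uvs):
    P=[f["camera_matrix"]@np.c_[f["R"],f["t"]] for f in fs]
    X=cv2.triangulatePoints(P[0],P[1],np.array(uvs[0],float),np.array(uvs[1],float)); return (X[:3]/X[3]).ravel()
def onz(f,uv,z):
    C=-f["R"].T@f["t"]; d=f["R"].T@np.linalg.inv(f["camera_matrix"])@np.r_[uv,1]; return C+d*(z-C[2])/d[2]
E
python3 - <<'E'
from h import *
s=load("side0");t=load("top0")
for n,a,b in [("case",(303.6,239.8),(266.3,233.9)),("spine",(311.3,224.6),(267.6,233.3)),("tab",(375,187.2),(345.6,252.7)),("mid",(348.7,197.9),(314,243.4)),("tw",(195.9,263),(173.2,190.4)),("pot",(304,196.1),(336.2,167.2)),("jar",(216.6,207.8),(241.1,136))]:
    X=tri([s,t],[a,b]); print(n,X.round(3),"res",(proj(s,X)-a).round(1),(proj(t,X)-b).round(1), onz(s,a,0).round(3),onz(t,b,0).round(3))
E
```

```text
case [ 0.525  0.057 -0.002] res [1.4 0.2] [-0.5 -0.7] [0.527 0.061 0.   ] [0.523 0.056 0.   ]
spine [0.518 0.054 0.042] res [-1.5 -0.2] [0.5 0.8] [ 0.552 -0.002  0.   ] [0.525 0.053 0.   ]
tab [ 0.462 -0.109  0.093] res [-1.5 -0.2] [0.5 0.9] [ 0.538 -0.288  0.   ] [ 0.469 -0.128  0.   ]
mid [ 0.488 -0.044  0.081] res [-0.6 -0.1] [0.2 0.4] [ 0.558 -0.18   0.   ] [ 0.495 -0.055  0.   ]
tw [ 0.641  0.276 -0.004] res [-0.3 -0.1] [0.1 0.1] [0.636 0.278 0.   ] [0.64  0.275 0.   ]
pot [ 0.679 -0.131 -0.019] res [-2.3 -0.4] [1.  1.4] [ 0.652 -0.104  0.   ] [ 0.678 -0.125  0.   ]
jar [0.77  0.106 0.003] res [0.7 0.2] [-0.3 -0.3] [0.776 0.103 0.   ] [0.77  0.105 0.   ]
```

The leaf lies tilted over the right half (top view: tab at about (345,250), spine at about (267,233)). The tweezers, jar and pot are clear of it. Next I'll zoom in to get the case pose accurately.

```bash
python3 - <<'E'
from h import *
s=load("side0");t=load("top0")
cv2.imwrite("pics/tz.png",cv2.resize(t["frame"][160:310,175:365],None,fx=4,fy=4,interpolation=cv2.INTER_CUBIC))
cv2.imwrite("pics/sz.png",cv2.resize(s["frame"][160:290,205:405],None,fx=4,fy=4,interpolation=cv2.INTER_CUBIC))
E
```

```text
(no output)
```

View pics/tz.png

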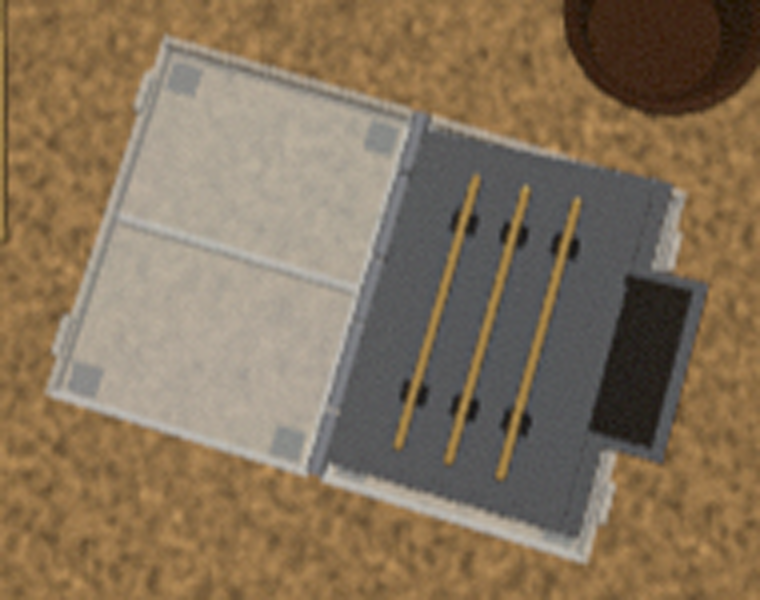

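View pics/sz.png

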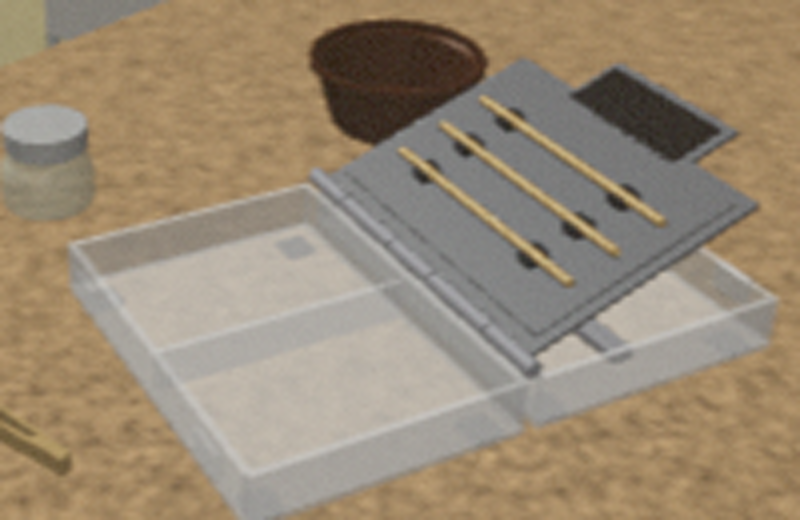

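```bash
python3 - <<'E'
from h import *
s=load("side0");t=load("top0")
T=lambda u,v:(175+u/4-.4,160+v/4-.4); S=lambda u,v:(205+u/4-.4,160+v/4-.4)
H=.11;W=.16;r=.035
case=[(t,T(167,38),(H,W,r)),(t,T(50,393),(-H,W,r)),(t,T(585,560),(-H,-W,r)),
(s,S(70,245),(H,W,r)),(s,S(248,475),(-H,W,r)),(s,S(775,300),(-H,-W,r))]
leaf=[(t,T(706,284),(.05,.185)),(t,T(660,461),(-.05,.185)),(t,T(580,537),(-.1,.152)),(s,S(757,206),(-.1,.152)),(s,S(523,60),(.1,.152)),(s,S(735,132),(-.05,.185)),(s,S(618,66),(.05,.185))]
def pts(p):
    x,y,a,th=p; c,n=np.cos(a),np.sin(a); o=[]
    for f,uv,P in case: o.append((f,uv,P))
    for f,uv,(X,rr) in leaf: o.append((f,uv,(X,-rr*np.cos(th)+.002*np.sin(th),.04+rr*np.sin(th)+.002*np.cos(th))))
    return [(f,uv,np.array([x+c*P[0]-n*P[1],y+n*P[0]+c*P[1],P[2]])) for f,uv,P in o]
R=lambda p:np.concatenate([proj(f,X)-uv for f,uv,X in pts(p)])
q=least_squares(R,[.52,.055,-.33,.29],x_scale=[.1,.1,.1,.1])
print(q.x,np.degrees(q.x[2:]));print(R(q.x).reshape(-1,2).round(1))
E
```

```text
[ 0.52297246  0.0559909  -0.34645308  0.32385308] [-19.85029927  18.55541469]
[[-0.9 -0.6]
 [-1.3  0.4]
 [ 0.8  0.6]
 [-1.1 -1. ]
 [-0.6  0.1]
 [ 0.4 -1. ]
 [ 1.  -0.2]
 [ 0.8  0.6]
 [-0.3  0.3]
 [ 0.2 -0.1]
 [-0.2 -0.5]
 [ 0.5  0.6]
 [-0.3 -0.4]]
```

>>> jog_arm(increments=[{"slide": [0,0,0],"rotation": [0,0,-3]},{"slide": [0,0,0],"rotation": [0,5,0]}], fingers=0)

```text
time: 1.52
tool_pos: [0.2728, -0.5622, 0.2316]
tool_rot: [-0.011, 0.967, 0.25, 0.043]
contact_force: [-0.2, 0.1, -0.8]
gripper_width: 0.742
```

```bash
python3 - <<'E'
from h import *
s=state();print(s["joint_pos"].round(3),s["tool_pos"],s["tool_rot"])
E
```

```text
[-1.277  0.057  1.61   0.088  1.493 -0.22 ] [ 0.27281328 -0.56222994  0.23163166] [-0.01083302  0.96727439  0.24978069  0.04327236]
```

```bash
cat >> h.py <<'E'
from scipy.spatial.transform import Rotation as Ro
CX=np.array([.523,.056,0.]);YAW=-.3465
B=np.array([[np.cos(YAW),-np.sin(YAW),0],[np.sin(YAW),np.cos(YAW),0],[0,0,1]])
def toolR(a):  # a deg below horizontal
    a=np.radians(a); x=B@[0,np.sin(a),np.cos(a)]; y=B@[1,0,0]; z=B@[0,np.cos(a),-np.sin(a)]
    return Ro.from_matrix(np.c_[x,y,z])
def cur():
    s=state(); q=s["tool_rot"]; return s["tool_pos"],Ro.from_quat(np.r_[q[1:],q[0]])
def incase(p): return B.T@(np.asarray(p)-CX)
def leafpt(th,rho,clear=0,a=None):
    th=np.radians(th); a=np.radians(a)
    d=np.array([0,-np.cos(th),np.sin(th)]);n=np.array([0,np.sin(th),np.cos(th)]);u=np.array([0,np.sin(a),np.cos(a)])
    return np.array([0,0,.04])+rho*d-(.002+clear)*n-.011*u
def seg(p,R,Pc,a,N):
    """rows from pose to case-frame target"""
    pt=CX+B@np.asarray(Pc); Rt=toolR(a)
    rv=(R.inv()*Rt).as_rotvec()/N
    r=np.round(np.degrees(rv),2); q=Ro.from_rotvec(np.radians(r))
    M=np.zeros((3,3)); A=R
    for k in range(N): M+=A.as_matrix(); A=A*q
    s=np.round(np.linalg.solve(M,pt-p)*1e3,1)
    path=[]
    for k in range(N): p=p+R.apply(s/1e3); R=R*q; path.append(incase(p))
    print(N,"x",s.tolist(),r.tolist(),"end",incase(p).round(4)); 
    return p,R,np.array(path)
E
python3 - <<'E'
from h import *
p,R=cur(); print(incase(p))
p,R,path=seg(p,R,(0,-.30,.12),25,18); print(path[::4].round(3))
E
```

```text
[-0.02536162 -0.66645213  0.23163166]
18 x [13.5, -5.5, 17.2] [1.38, 3.18, -1.96] end [ 0.0005 -0.3007  0.1193]
[[-0.02  -0.652  0.216]
 [ 0.    -0.582  0.162]
 [ 0.013 -0.5    0.127]
 [ 0.015 -0.412  0.111]
 [ 0.005 -0.322  0.115]]
```

>>> jog_arm(increments=[{"slide": [13.5,-5.5,17.2],"rotation": [1.38,3.18,-1.96]},{"slide": [13.5,-5.5,17.2],"rotation": [1.38,3.18,-1.96]},{"slide": [13.5,-5.5,17.2],"rotation": [1.38,3.18,-1.96]},{"slide": [13.5,-5.5,17.2],"rotation": [1.38,3.18,-1.96]},{"slide": [13.5,-5.5,17.2],"rotation": [1.38,3.18,-1.96]},{"slide": [13.5,-5.5,17.2],"rotation": [1.38,3.18,-1.96]},{"slide": [13.5,-5.5,17.2],"rotation": [1.38,3.18,-1.96]},{"slide": [13.5,-5.5,17.2],"rotation": [1.38,3.18,-1.96]},{"slide": [13.5,-5.5,17.2],"rotation": [1.38,3.18,-1.96]}], fingers=0)

```text
time: 2.27
tool_pos: [0.364, -0.42, 0.1259]
tool_rot: [-0.168, 0.871, 0.384, 0.254]
contact_force: [-0.2, -0.2, 0.2]
gripper_width: 0.005
```

```bash
python3 - <<'E'
from h import *
print(state()["joint_pos"].round(3),state()["time"],state()["contact_force"])
p,R=cur(); print(incase(p))
p,R,path=seg(p,R,(0,-.30,.12),25,10); print(path[::4].round(3))
E
```

```text
[-1.23   0.187  1.742  0.478  1.619 -0.566] 2.2667 [-0.22856105 -0.18347771  0.16434738]
[ 0.01204567 -0.50167796  0.12594265]
10 x [12.4, -5.0, 15.6] [1.25, 2.85, -1.78] end [-2.000e-04 -2.996e-01  1.200e-01]
[[ 0.014 -0.482  0.121]
 [ 0.014 -0.4    0.111]
 [ 0.004 -0.319  0.116]]
```

>>> jog_arm(increments=[{"slide": [12.4,-5.0,15.6],"rotation": [1.25,2.85,-1.78]},{"slide": [12.4,-5.0,15.6],"rotation": [1.25,2.85,-1.78]},{"slide": [12.4,-5.0,15.6],"rotation": [1.25,2.85,-1.78]},{"slide": [12.4,-5.0,15.6],"rotation": [1.25,2.85,-1.78]},{"slide": [12.4,-5.0,15.6],"rotation": [1.25,2.85,-1.78]},{"slide": [12.4,-5.0,15.6],"rotation": [1.25,2.85,-1.78]},{"slide": [12.4,-5.0,15.6],"rotation": [1.25,2.85,-1.78]},{"slide": [12.4,-5.0,15.6],"rotation": [1.25,2.85,-1.78]},{"slide": [12.4,-5.0,15.6],"rotation": [1.25,2.85,-1.78]},{"slide": [12.4,-5.0,15.6],"rotation": [1.25,2.85,-1.78]},{"slide": [0,0,0],"rotation": [0,0,0]}])

```text
time: 3.18
tool_pos: [0.4206, -0.2236, 0.1189]
tool_rot: [-0.311, 0.69, 0.484, 0.439]
contact_force: [-0.3, 0.3, 0.2]
gripper_width: -0.0
```

```bash
python3 - <<'E'
from h import *
print(state()["joint_pos"].round(3),state()["time"],state()["contact_force"])
p,R=cur(); print(incase(p),(R.inv()*toolR(25)).as_rotvec(degrees=True))
f=optics.grab_frame("side");cv2.imwrite("pics/s1.png",f["frame"])
th=18.5
P=leafpt(th,.165,.008,25);print(P)
p,R,path=seg(p,R,P,25,10)
E
```

```text
[-1.073  0.257  1.893  0.779  1.851 -0.861] 3.1833 [-0.2753139   0.27322835  0.15606724]
[-0.00131376 -0.29778468  0.11886368] [-0.20171118 -0.08292304 -0.14483026]
[ 0.         -0.16429525  0.07290265]
10 x [1.5, 0.2, 14.0] [-0.02, -0.01, -0.01] end [ 0.0004 -0.1645  0.0734]
```

View pics/s1.png

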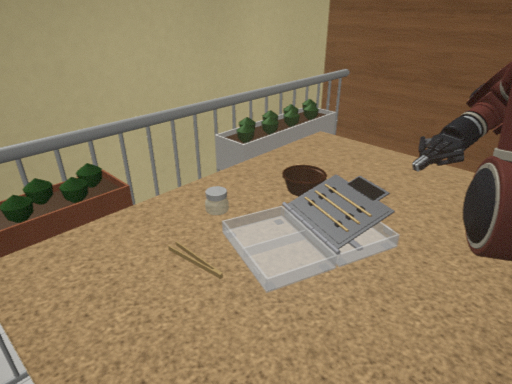

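>>> jog_arm(increments=[{"slide": [1.5,0.2,14.0]},{"slide": [1.5,0.2,14.0]},{"slide": [1.5,0.2,14.0]},{"slide": [1.5,0.2,14.0]},{"slide": [1.5,0.2,14.0]},{"slide": [1.5,0.2,14.0]},{"slide": [1.5,0.2,14.0]},{"slide": [1.5,0.2,14.0]},{"slide": [1.5,0.2,14.0]},{"slide": [1.5,0.2,14.0]},{"slide": [0,0,0]}])

```text
invalid input
```

```bash
python3 - <<'E'
from h import *
s=state();print(s["joint_pos"].round(3),s["time"],s["contact_force"])
p,R=cur(); print(incase(p))
for c in ["side","top"]:
    f=optics.grab_frame(c);cv2.imwrite(f"pics/{c}2.png",f["frame"])
    cv2.imwrite(f"pics/{c}2z.png",cv2.resize(f["frame"][150:280,250:450],None,fx=4,fy=4))
prof=lambda th: 25 if th<55 else 25+(th-55)*62/125
N=0
for th,n in [(25,8),(35,8),(45,8),(55,8),(65,8),(75,8)]:
    p,R,path=seg(p,R,leafpt(th,.165,0,prof(th)),prof(th),n)
E
```

```text
[-1.075  0.256  1.891  0.778  1.849 -0.86 ] 3.2333 [-0.33056073  0.39725953  0.00041386]
[-0.00061447 -0.29919791  0.11913271]
8 x [5.2, 0.1, 17.4] [-0.01, 0.01, -0.02] end [ 1.000e-04 -1.555e-01  9.790e-02]
8 x [3.6, -0.0, 0.3] [-0.0, 0.0, -0.0] end [ 1.000e-04 -1.411e-01  1.230e-01]
8 x [3.5, -0.0, 0.9] [-0.0, 0.0, -0.0] end [ 1.000e-04 -1.228e-01  1.453e-01]
8 x [3.3, -0.0, 1.5] [-0.0, 0.0, -0.0] end [ 1.000e-04 -1.007e-01  1.641e-01]
8 x [3.0, -0.0, 1.8] [-0.0, -0.62, -0.0] end [ 1.000e-04 -7.700e-02  1.789e-01]
8 x [2.9, -0.0, 2.0] [-0.0, -0.62, 0.0] end [ 1.00e-04 -5.11e-02  1.90e-01]
```

View pics/side2z.png

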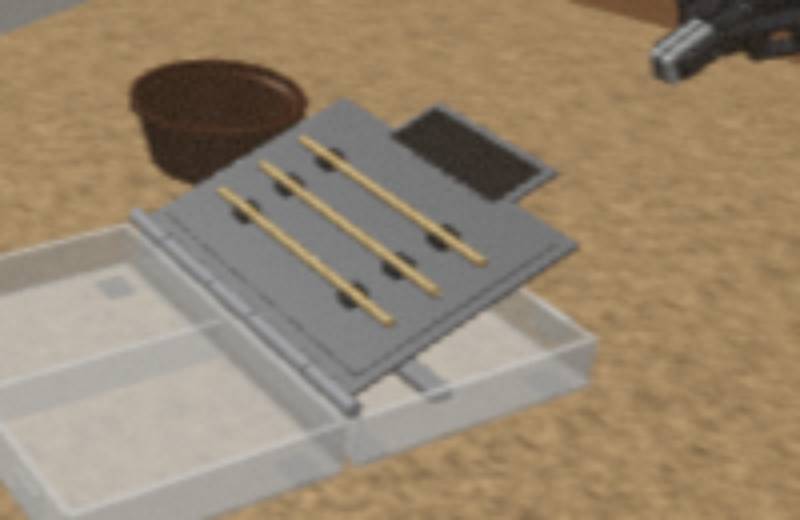

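View pics/top2.png

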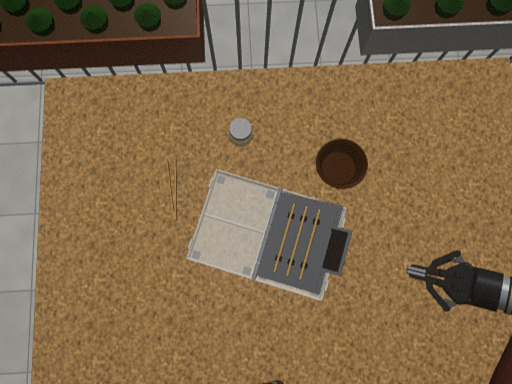

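The call was refused because its rows had no rotation. The tool is still outside the tab, with its tip at (408,270) in the top view. I'll send it again with rotations.

>>> jog_arm(increments=[{"slide": [1.5,0.1,14.1],"rotation": [0,0,0]},{"slide": [1.5,0.1,14.1],"rotation": [0,0,0]},{"slide": [1.5,0.1,14.1],"rotation": [0,0,0]},{"slide": [1.5,0.1,14.1],"rotation": [0,0,0]},{"slide": [1.5,0.1,14.1],"rotation": [0,0,0]},{"slide": [1.5,0.1,14.1],"rotation": [0,0,0]},{"slide": [1.5,0.1,14.1],"rotation": [0,0,0]},{"slide": [1.5,0.1,14.1],"rotation": [0,0,0]},{"slide": [1.5,0.1,14.1],"rotation": [0,0,0]},{"slide": [1.5,0.1,14.1],"rotation": [0,0,0]},{"slide": [0,0,0],"rotation": [0,0,0]},{"slide": [0,0,0],"rotation": [0,0,0]}])

```text
time: 4.33
tool_pos: [0.4674, -0.0997, 0.0734]
tool_rot: [-0.309, 0.691, 0.485, 0.439]
contact_force: [0.8, 0.7, -0.3]
gripper_width: 0.002
```

```bash
python3 - <<'E'
from h import *
s=state();print(s["joint_pos"].round(3),s["time"],s["contact_force"])
p,R=cur(); print(incase(p))
for c in ["side","top"]:
    f=optics.grab_frame(c)
    cv2.imwrite(f"pics/{c}3z.png",cv2.resize(f["frame"][150:310,250:450],None,fx=3.5,fy=3.5))
prof=lambda th: 25 if th<55 else 25+(th-55)*62/125
for th,n in [(25,10),(35,8),(45,8)]:
    p,R,path=seg(p,R,leafpt(th,.165,0,prof(th)),prof(th),n)
E
```

```text
[-0.871  0.224  2.036  0.904  1.652 -0.835] 4.3333 [ 0.8186352   0.68390657 -0.32966901]
[ 0.00057583 -0.16531347  0.07342461]
10 x [2.7, -0.1, -0.1] [-0.01, 0.01, -0.01] end [-0.0004 -0.1548  0.0983]
8 x [3.5, 0.1, 0.3] [0.0, -0.0, 0.0] end [ 0.0004 -0.1408  0.1227]
8 x [3.5, -0.0, 0.8] [0.0, -0.0, 0.0] end [ 0.0004 -0.1231  0.1453]
```

View pics/side3z.png

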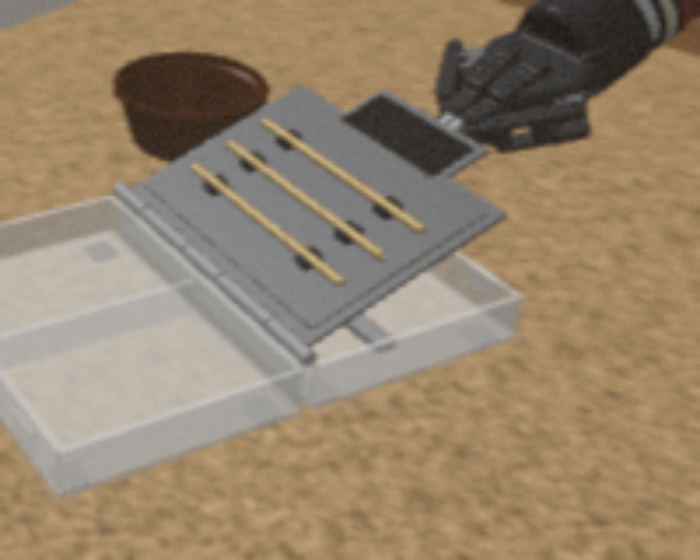

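View pics/top3z.png

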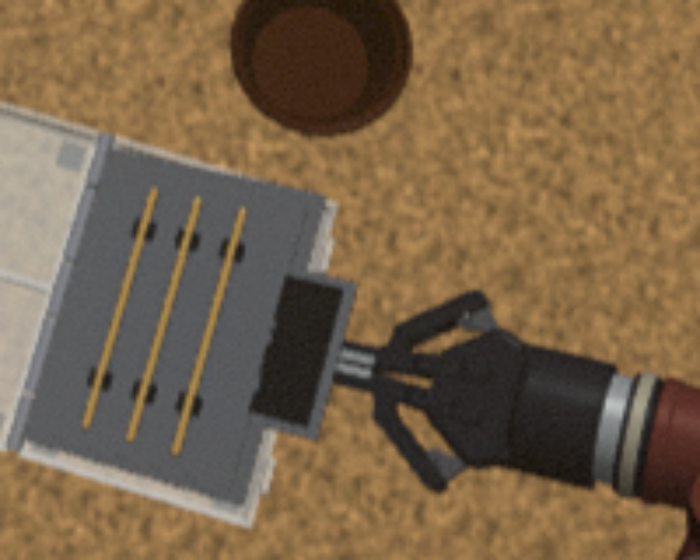

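The fingertips are under the middle of the tab, shut, and not touching it. I'll start lifting.

>>> jog_arm(increments=[{"slide": [2.7,0,-0.1],"rotation": [0,0,0]},{"slide": [2.7,0,-0.1],"rotation": [0,0,0]},{"slide": [2.7,0,-0.1],"rotation": [0,0,0]},{"slide": [2.7,0,-0.1],"rotation": [0,0,0]},{"slide": [2.7,0,-0.1],"rotation": [0,0,0]},{"slide": [2.7,0,-0.1],"rotation": [0,0,0]},{"slide": [2.7,0,-0.1],"rotation": [0,0,0]},{"slide": [2.7,0,-0.1],"rotation": [0,0,0]},{"slide": [2.7,0,-0.1],"rotation": [0,0,0]},{"slide": [2.7,0,-0.1],"rotation": [0,0,0]},{"slide": [3.5,0,0.3],"rotation": [0,0,0]},{"slide": [3.5,0,0.3],"rotation": [0,0,0]},{"slide": [3.5,0,0.3],"rotation": [0,0,0]},{"slide": [3.5,0,0.3],"rotation": [0,0,0]}])

```text
time: 5.6
tool_pos: [0.4735, -0.0839, 0.1111]
tool_rot: [-0.309, 0.691, 0.484, 0.439]
contact_force: [-1.6, -2.6, -0.4]
gripper_width: -0.004
```

```bash
python3 - <<'E'
from h import *
s=state();print(s["joint_pos"].round(3),s["time"],s["contact_force"],B.T@s["contact_force"])
p,R=cur(); print(incase(p))
for c in ["side"]:
    f=optics.grab_frame(c)
    cv2.imwrite(f"pics/{c}4z.png",cv2.resize(f["frame"][150:310,250:450],None,fx=3.5,fy=3.5))
prof=lambda th: 25 if th<55 else 25+(th-55)*62/125
for th,n in [(35,4),(45,8),(55,8)]:
    p,R,path=seg(p,R,leafpt(th,.165,0,prof(th)),prof(th),n)
E
```

```text
[-0.841  0.132  2.055  0.93   1.676 -0.763] 5.6 [-1.5996912  -2.58701999 -0.42006935] [-0.62604446 -2.97653367 -0.42006935]
[ 0.00098705 -0.14843624  0.11107652]
4 x [3.5, -0.2, 0.4] [-0.0, 0.03, -0.02] end [ 0.0002 -0.1411  0.1231]
8 x [3.5, -0.0, 0.9] [-0.0, -0.0, 0.0] end [ 0.0002 -0.1227  0.1454]
8 x [3.3, -0.0, 1.5] [-0.0, -0.0, 0.0] end [ 0.0002 -0.1007  0.1643]
```

View pics/side4z.png

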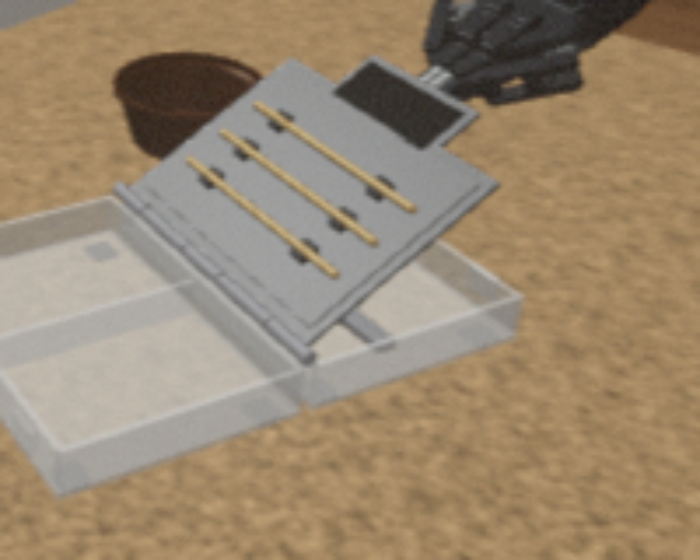

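The leaf has risen to about 28°, at about 3 N. Continuing along the arc.

>>> jog_arm(increments=[{"slide": [3.5,0,0.4],"rotation": [0,0,0]},{"slide": [3.5,0,0.4],"rotation": [0,0,0]},{"slide": [3.5,0,0.4],"rotation": [0,0,0]},{"slide": [3.5,0,0.4],"rotation": [0,0,0]},{"slide": [3.5,0,0.9],"rotation": [0,0,0]},{"slide": [3.5,0,0.9],"rotation": [0,0,0]},{"slide": [3.5,0,0.9],"rotation": [0,0,0]},{"slide": [3.5,0,0.9],"rotation": [0,0,0]},{"slide": [3.5,0,0.9],"rotation": [0,0,0]},{"slide": [3.5,0,0.9],"rotation": [0,0,0]},{"slide": [3.5,0,0.9],"rotation": [0,0,0]},{"slide": [3.5,0,0.9],"rotation": [0,0,0]},{"slide": [3.3,0,1.5],"rotation": [0,0,0]},{"slide": [3.3,0,1.5],"rotation": [0,0,0]},{"slide": [3.3,0,1.5],"rotation": [0,0,0]},{"slide": [3.3,0,1.5],"rotation": [0,0,0]},{"slide": [3.3,0,1.5],"rotation": [0,0,0]},{"slide": [3.3,0,1.5],"rotation": [0,0,0]},{"slide": [3.3,0,1.5],"rotation": [0,0,0]},{"slide": [3.3,0,1.5],"rotation": [0,0,0]}])

```text
time: 7.32
tool_pos: [0.49, -0.0389, 0.164]
tool_rot: [-0.308, 0.691, 0.484, 0.439]
contact_force: [-0.2, -0.9, -2.4]
gripper_width: 0.001
```

```bash
python3 - <<'E'
from h import *
s=state();print(s["joint_pos"].round(3),s["time"],s["contact_force"],B.T@s["contact_force"])
p,R=cur(); print(incase(p))
for c in ["side"]:
    f=optics.grab_frame(c)
    cv2.imwrite(f"pics/{c}5z.png",cv2.resize(f["frame"][120:280,250:450],None,fx=3.5,fy=3.5))
prof=lambda th: 25 if th<55 else 25+(th-55)*62/125
for th,n in [(65,7),(75,7),(85,6)]:
    p,R,path=seg(p,R,leafpt(th,.163,0,prof(th)),prof(th),n)
E
```

```text
[-0.753 -0.003  2.084  0.99   1.675 -0.633] 7.3167 [-0.18945979 -0.88277095 -2.36517811] [ 0.12159635 -0.89464735 -2.36517811]
[ 0.00122037 -0.10048758  0.16395113]
7 x [3.3, -0.2, 2.2] [0.0, -0.69, -0.01] end [-1.000e-04 -7.620e-02  1.775e-01]
7 x [3.2, 0.0, 2.3] [0.0, -0.71, -0.0] end [-1.000e-04 -5.070e-02  1.879e-01]
6 x [3.5, 0.0, 3.1] [0.0, -0.82, -0.0] end [-1.000e-04 -2.320e-02  1.935e-01]
```

View pics/side5z.png

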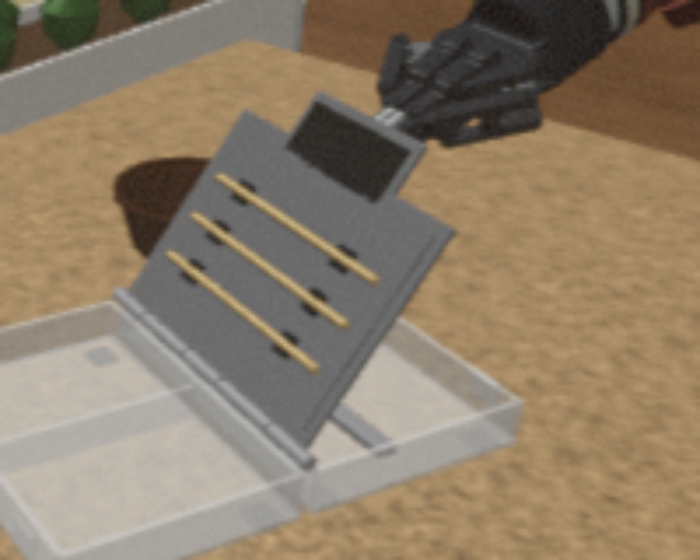

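>>> jog_arm(increments=[{"slide": [3.3,-0.1,2.2],"rotation": [0,-0.7,0]},{"slide": [3.3,-0.1,2.2],"rotation": [0,-0.7,0]},{"slide": [3.3,-0.1,2.2],"rotation": [0,-0.7,0]},{"slide": [3.3,-0.1,2.2],"rotation": [0,-0.7,0]},{"slide": [3.3,-0.1,2.2],"rotation": [0,-0.7,0]},{"slide": [3.3,-0.1,2.2],"rotation": [0,-0.7,0]},{"slide": [3.3,-0.1,2.2],"rotation": [0,-0.7,0]},{"slide": [3.2,0,2.3],"rotation": [0,-0.7,0]},{"slide": [3.2,0,2.3],"rotation": [0,-0.7,0]},{"slide": [3.2,0,2.3],"rotation": [0,-0.7,0]},{"slide": [3.2,0,2.3],"rotation": [0,-0.7,0]},{"slide": [3.2,0,2.3],"rotation": [0,-0.7,0]},{"slide": [3.2,0,2.3],"rotation": [0,-0.7,0]},{"slide": [3.2,0,2.3],"rotation": [0,-0.7,0]},{"slide": [3.5,0,3.1],"rotation": [0,-0.8,0]},{"slide": [3.5,0,3.1],"rotation": [0,-0.8,0]},{"slide": [3.5,0,3.1],"rotation": [0,-0.8,0]},{"slide": [3.5,0,3.1],"rotation": [0,-0.8,0]},{"slide": [3.5,0,3.1],"rotation": [0,-0.8,0]},{"slide": [3.5,0,3.1],"rotation": [0,-0.8,0]}])

```text
time: 9.03
tool_pos: [0.5157, 0.0342, 0.1934]
tool_rot: [-0.244, 0.741, 0.52, 0.347]
contact_force: [0.0, -2.0, 0.1]
gripper_width: 0.0
```

```bash
python3 - <<'E'
from h import *
s=state();print(s["joint_pos"].round(3),s["time"],s["contact_force"],B.T@s["contact_force"])
p,R=cur(); print(incase(p))
for c in ["side"]:
    f=optics.grab_frame(c)
    cv2.imwrite(f"pics/{c}6z.png",cv2.resize(f["frame"][100:280,220:440],None,fx=3.2,fy=3.2))
prof=lambda th: 25 if th<55 else 25+(th-55)*62/125
for th,n in [(95,7),(105,7),(115,6)]:
    p,R,path=seg(p,R,leafpt(th,.16,0,prof(th)),prof(th),n)
E
```

```text
[-0.52  -0.189  2.083  0.862  1.493 -0.356] 9.0333 [ 0.02713676 -2.03666959  0.05637467] [ 0.71719305 -1.90640855  0.05637467]
[ 0.00054479 -0.023031    0.19343047]
7 x [2.4, -0.1, 3.1] [-0.0, -0.72, -0.01] end [-1.000e-04  4.300e-03  1.914e-01]
7 x [2.5, 0.0, 3.0] [-0.0, -0.71, -0.0] end [-1.00e-04  3.14e-02  1.88e-01]
6 x [2.5, 0.0, 3.7] [-0.0, -0.82, -0.0] end [-1.000e-04  5.690e-02  1.798e-01]
```

View pics/side6z.png

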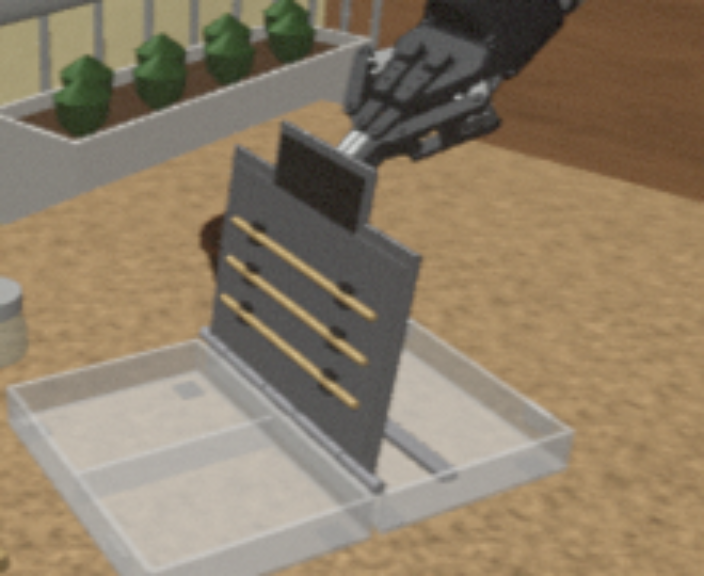

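The leaf is nearly upright, at about 85°. Continuing over the spine.

>>> jog_arm(increments=[{"slide": [2.4,0,3.1],"rotation": [0,-0.7,0]},{"slide": [2.4,0,3.1],"rotation": [0,-0.7,0]},{"slide": [2.4,0,3.1],"rotation": [0,-0.7,0]},{"slide": [2.4,0,3.1],"rotation": [0,-0.7,0]},{"slide": [2.4,0,3.1],"rotation": [0,-0.7,0]},{"slide": [2.4,0,3.1],"rotation": [0,-0.7,0]},{"slide": [2.4,0,3.1],"rotation": [0,-0.7,0]},{"slide": [2.5,0,3.0],"rotation": [0,-0.7,0]},{"slide": [2.5,0,3.0],"rotation": [0,-0.7,0]},{"slide": [2.5,0,3.0],"rotation": [0,-0.7,0]},{"slide": [2.5,0,3.0],"rotation": [0,-0.7,0]},{"slide": [2.5,0,3.0],"rotation": [0,-0.7,0]},{"slide": [2.5,0,3.0],"rotation": [0,-0.7,0]},{"slide": [2.5,0,3.0],"rotation": [0,-0.7,0]},{"slide": [2.5,0,3.7],"rotation": [0,-0.8,0]},{"slide": [2.5,0,3.7],"rotation": [0,-0.8,0]},{"slide": [2.5,0,3.7],"rotation": [0,-0.8,0]},{"slide": [2.5,0,3.7],"rotation": [0,-0.8,0]},{"slide": [2.5,0,3.7],"rotation": [0,-0.8,0]},{"slide": [2.5,0,3.7],"rotation": [0,-0.8,0]}])

```text
time: 10.75
tool_pos: [0.5428, 0.1094, 0.1798]
tool_rot: [-0.176, 0.78, 0.547, 0.25]
contact_force: [0.7, -1.9, 0.1]
gripper_width: -0.002
```

```bash
python3 - <<'E'
from h import *
s=state();print(s["joint_pos"].round(3),s["time"],s["contact_force"],B.T@s["contact_force"])
p,R=cur(); print(incase(p))
for c in ["side"]:
    f=optics.grab_frame(c)
    cv2.imwrite(f"pics/{c}7z.png",cv2.resize(f["frame"][100:280,200:420],None,fx=3.2,fy=3.2))
prof=lambda th: 25 if th<55 else 25+(th-55)*62/125
for th,n in [(125,7),(135,7),(145,6),(155,7),(165,7),(175,7)]:
    p,R,path=seg(p,R,leafpt(th,.158,0,prof(th)),prof(th),n)
E
```

```text
[-0.241 -0.19   2.022  0.645  1.3   -0.069] 10.75 [ 0.68421919 -1.85503739  0.09040603] [ 1.27353943 -1.51242089  0.09040603]
[0.00048124 0.05693707 0.1798092 ]
7 x [1.5, -0.1, 3.5] [-0.01, -0.76, -0.01] end [-0.0002  0.0792  0.1651]
7 x [1.5, 0.0, 3.5] [0.0, -0.71, -0.0] end [-0.0002  0.1     0.1485]
6 x [1.4, 0.0, 4.3] [0.0, -0.82, -0.0] end [-0.0002  0.1179  0.1281]
7 x [0.9, 0.0, 3.7] [0.0, -0.71, -0.0] end [-0.0002  0.132   0.1055]
7 x [0.5, 0.0, 3.7] [0.0, -0.71, -0.0] end [-0.0002  0.1413  0.0811]
7 x [0.2, 0.0, 3.8] [0.0, -0.71, -0.0] end [-0.0002  0.1465  0.055 ]
```

View pics/side7z.png

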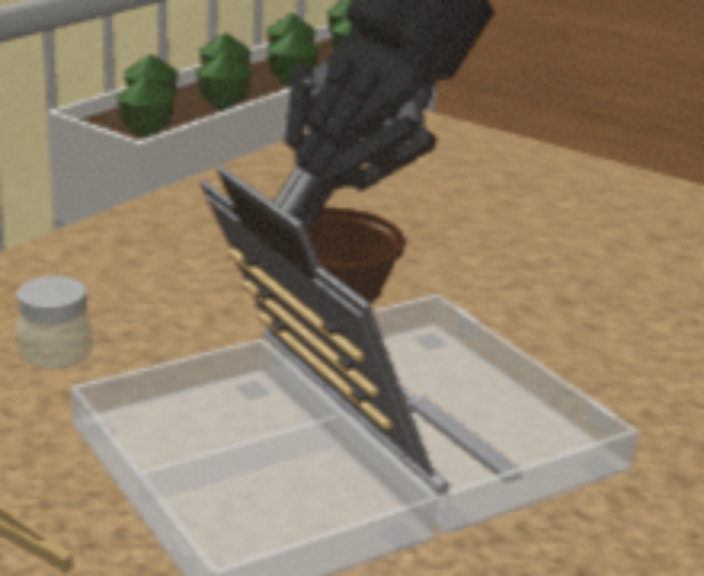

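The leaf is past upright, at about 115°, and following the tip steadily.

>>> jog_arm(increments=[{"slide": [1.5,0,3.5],"rotation": [0,-0.75,0]},{"slide": [1.5,0,3.5],"rotation": [0,-0.75,0]},{"slide": [1.5,0,3.5],"rotation": [0,-0.75,0]},{"slide": [1.5,0,3.5],"rotation": [0,-0.75,0]},{"slide": [1.5,0,3.5],"rotation": [0,-0.75,0]},{"slide": [1.5,0,3.5],"rotation": [0,-0.75,0]},{"slide": [1.5,0,3.5],"rotation": [0,-0.75,0]},{"slide": [1.5,0,3.5],"rotation": [0,-0.7,0]},{"slide": [1.5,0,3.5],"rotation": [0,-0.7,0]},{"slide": [1.5,0,3.5],"rotation": [0,-0.7,0]},{"slide": [1.5,0,3.5],"rotation": [0,-0.7,0]},{"slide": [1.5,0,3.5],"rotation": [0,-0.7,0]},{"slide": [1.5,0,3.5],"rotation": [0,-0.7,0]},{"slide": [1.5,0,3.5],"rotation": [0,-0.7,0]},{"slide": [1.4,0,4.3],"rotation": [0,-0.8,0]},{"slide": [1.4,0,4.3],"rotation": [0,-0.8,0]},{"slide": [1.4,0,4.3],"rotation": [0,-0.8,0]},{"slide": [1.4,0,4.3],"rotation": [0,-0.8,0]},{"slide": [1.4,0,4.3],"rotation": [0,-0.8,0]},{"slide": [1.4,0,4.3],"rotation": [0,-0.8,0]}])

```text
time: 12.47
tool_pos: [0.5636, 0.1666, 0.1281]
tool_rot: [-0.103, 0.805, 0.565, 0.146]
contact_force: [-0.3, -0.2, -0.2]
gripper_width: 0.002
```

```bash
python3 - <<'E'
from h import *
s=state();print(s["joint_pos"].round(3),s["time"],s["contact_force"],B.T@s["contact_force"])
p,R=cur(); print(incase(p))
for c in ["side"]:
    f=optics.grab_frame(c)
    cv2.imwrite(f"pics/{c}8z.png",cv2.resize(f["frame"][100:280,200:420],None,fx=3.2,fy=3.2))
prof=lambda th: 25 if th<55 else 25+(th-55)*62/125
for th,n in [(155,6),(165,7),(174,6)]:
    p,R,path=seg(p,R,leafpt(th,.158,0,prof(th)),prof(th),n)
E
```

```text
[-0.    -0.054  1.929  0.369  1.166  0.217] 12.4667 [-0.31666694 -0.2368597  -0.16287416] [-0.21740708 -0.33032504 -0.16287416]
[0.00057687 0.11784762 0.12807187]
6 x [1.0, -0.1, 4.3] [-0.01, -0.87, -0.01] end [-0.      0.1317  0.1055]
7 x [0.5, 0.0, 3.7] [0.0, -0.71, -0.0] end [-0.      0.1411  0.0811]
6 x [0.2, 0.0, 4.0] [0.0, -0.74, -0.0] end [-0.      0.1458  0.0576]
```

View pics/side8z.png

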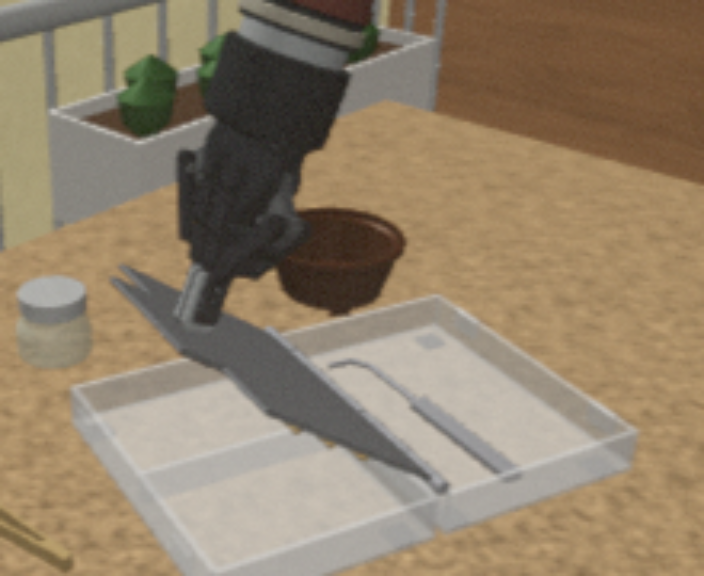

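>>> jog_arm(increments=[{"slide": [1.0,0,4.3],"rotation": [0,-0.85,0]},{"slide": [1.0,0,4.3],"rotation": [0,-0.85,0]},{"slide": [1.0,0,4.3],"rotation": [0,-0.85,0]},{"slide": [1.0,0,4.3],"rotation": [0,-0.85,0]},{"slide": [1.0,0,4.3],"rotation": [0,-0.85,0]},{"slide": [1.0,0,4.3],"rotation": [0,-0.85,0]},{"slide": [0.5,0,3.7],"rotation": [0,-0.7,0]},{"slide": [0.5,0,3.7],"rotation": [0,-0.7,0]},{"slide": [0.5,0,3.7],"rotation": [0,-0.7,0]},{"slide": [0.5,0,3.7],"rotation": [0,-0.7,0]},{"slide": [0.5,0,3.7],"rotation": [0,-0.7,0]},{"slide": [0.5,0,3.7],"rotation": [0,-0.7,0]},{"slide": [0.5,0,3.7],"rotation": [0,-0.7,0]},{"slide": [0.2,0,4.0],"rotation": [0,-0.75,0]},{"slide": [0.2,0,4.0],"rotation": [0,-0.75,0]},{"slide": [0.2,0,4.0],"rotation": [0,-0.75,0]},{"slide": [0.2,0,3.0],"rotation": [0,-0.7,0]},{"slide": [0.1,0,3.0],"rotation": [0,-0.7,0]}])

```text
time: 14.02
tool_pos: [0.5727, 0.1921, 0.0637]
tool_rot: [-0.036, 0.817, 0.573, 0.05]
contact_force: [0.0, 0.5, -0.1]
gripper_width: 0.002
```

```bash
python3 - <<'E'
from h import *
s=state();print(s["joint_pos"].round(3),s["time"],s["contact_force"],B.T@s["contact_force"])
p,R=cur(); print(incase(p))
for c in ["side"]:
    f=optics.grab_frame(c)
    cv2.imwrite(f"pics/{c}9z.png",cv2.resize(f["frame"][130:290,180:400],None,fx=3.5,fy=3.5))
p,R,path=seg(p,R,leafpt(180,.16,0,88)+[0,0,-.003],88,10)
E
```

```text
[0.15  0.12  1.84  0.12  1.127 0.449] 14.0167 [ 0.01509479  0.53412898 -0.05223484] [-0.16719676  0.50751045 -0.05223484]
[0.00051029 0.14483797 0.06365079]
10 x [0.2, -0.1, 2.5] [-0.01, -0.5, -0.0] end [-0.0005  0.1489  0.0389]
```

View pics/side9z.png

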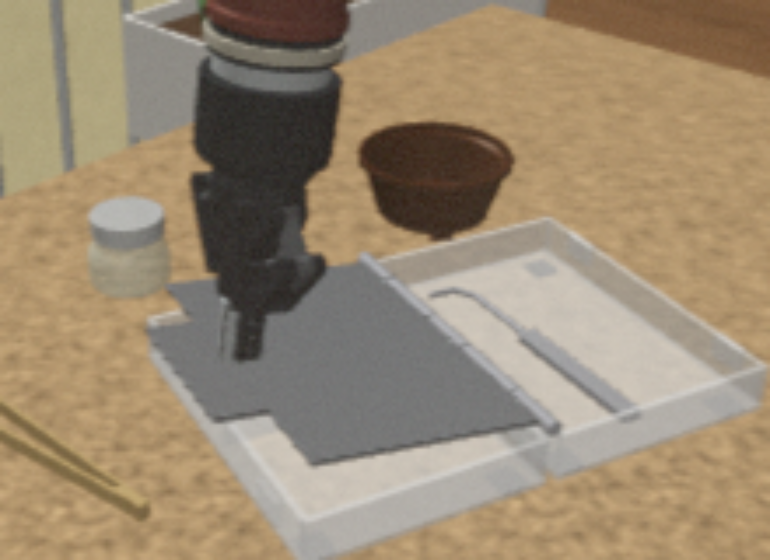

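>>> jog_arm(increments=[{"slide": [0.2,0,2.5],"rotation": [0,-0.5,0]},{"slide": [0.2,0,2.5],"rotation": [0,-0.5,0]},{"slide": [0.2,0,2.5],"rotation": [0,-0.5,0]},{"slide": [0.2,0,2.5],"rotation": [0,-0.5,0]},{"slide": [0.2,0,2.5],"rotation": [0,-0.5,0]},{"slide": [0.2,0,2.5],"rotation": [0,-0.5,0]},{"slide": [0.2,0,2.5],"rotation": [0,-0.5,0]},{"slide": [0.2,0,2.5],"rotation": [0,-0.5,0]},{"slide": [0,0,1],"rotation": [0,0,0]},{"slide": [0,0,0.5],"rotation": [0,0,0]},{"slide": [0,0,0],"rotation": [0,0,0]}])

```text
time: 14.98
tool_pos: [0.5738, 0.1954, 0.0427]
tool_rot: [-0.016, 0.818, 0.574, 0.022]
contact_force: [0.1, 0.1, 1.1]
gripper_width: 0.001
```

```bash
python3 - <<'E'
from h import *
s=state();print(s["joint_pos"].round(3),s["time"],s["contact_force"])
p,R=cur(); print(incase(p))
f=optics.grab_frame("side")
cv2.imwrite(f"pics/side10z.png",cv2.resize(f["frame"][130:290,180:400],None,fx=3.5,fy=3.5))
E
```

```text
[0.184 0.176 1.815 0.052 1.125 0.509] 14.9833 [0.09637667 0.13119519 1.07194903]
[0.00045543 0.14839686 0.04267234]
```

View pics/side10z.png

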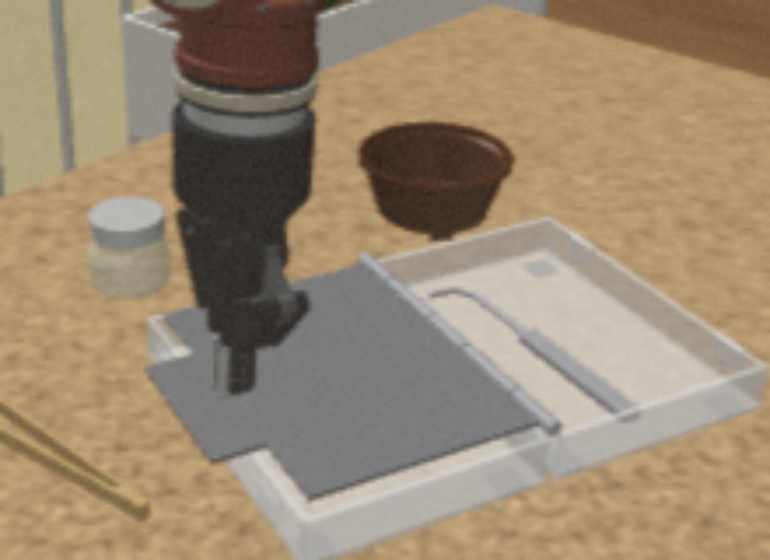

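Nearly flat, with only about 1 N on the tip. I'll press on in small steps until the stop is clearly felt.

>>> jog_arm(increments=[{"slide": [0,0,0.7],"rotation": [0,0,0]},{"slide": [0,0,0.7],"rotation": [0,0,0]},{"slide": [0,0,0],"rotation": [0,0,0]}])

```text
time: 15.28
tool_pos: [0.5742, 0.1953, 0.0423]
tool_rot: [-0.016, 0.818, 0.574, 0.022]
contact_force: [-3.2, -1.3, 3.9]
gripper_width: -0.001
```

>>> jog_arm(increments=[{"slide": [0,0,1],"rotation": [0,0,0]},{"slide": [0,0,1],"rotation": [0,0,0]},{"slide": [0,0,0],"rotation": [0,0,0]},{"slide": [0,0,0],"rotation": [0,0,0]}])

```text
time: 15.62
tool_pos: [0.5743, 0.1954, 0.0421]
tool_rot: [-0.016, 0.818, 0.574, 0.021]
contact_force: [-7.8, -2.6, 14.3]
gripper_width: -0.007
```

The leaf is against the stop: 14 N with the tip no longer moving. Now I'll draw clear.

>>> jog_arm(increments=[{"slide": [0,0,-2],"rotation": [0,0,0]},{"slide": [0,0,-3],"rotation": [0,0,0]},{"slide": [0,0,-8],"rotation": [0,0,0]},{"slide": [0,0,-15],"rotation": [0,0,0]},{"slide": [0,0,-20],"rotation": [0,0,0]},{"slide": [0,0,-20],"rotation": [0,0,0]},{"slide": [0,0,-20],"rotation": [0,0,0]},{"slide": [0,0,-20],"rotation": [0,0,0]},{"slide": [0,0,-20],"rotation": [0,0,0]},{"slide": [0,0,-20],"rotation": [0,0,0]},{"slide": [-20,0,-15],"rotation": [0,0,0]},{"slide": [-25,0,0],"rotation": [0,0,0]},{"slide": [-30,0,0],"rotation": [0,0,0]},{"slide": [-30,0,0],"rotation": [0,0,0]},{"slide": [-30,0,0],"rotation": [0,0,0]},{"slide": [-30,0,0],"rotation": [0,0,0]},{"slide": [-30,0,0],"rotation": [0,0,0]},{"slide": [-20,0,0],"rotation": [0,0,0]},{"slide": [0,0,0],"rotation": [0,0,0]},{"slide": [0,0,0],"rotation": [0,0,0]}])

```text
time: 17.28
tool_pos: [0.498, -0.0152, 0.1908]
tool_rot: [-0.016, 0.819, 0.573, 0.022]
contact_force: [-0.4, 0.4, 0.8]
gripper_width: -0.0
```

```bash
python3 - <<'E'
from h import *
s=state();print(s["time"],s["contact_force"],s["tool_pos"],np.abs(s["joint_vel"]).max())
fs={}
for c in ["side","top"]:
    f=fs[c]=optics.grab_frame(c)
    cv2.imwrite(f"pics/{c}11.png",cv2.resize(f["frame"][130:300,150:400],None,fx=3.1,fy=3.1))
    for n in ["leaf_tab","leaf_mid","tweezers","pot","paste_jar","root_hook"]:
        print(c,n,[(np.round(d["uv"],1).tolist(),round(d["score"],2)) for d in place_of(n,c)][:1])
    for th in (175,180):
        t=np.radians(th)
        print(th,[proj(f,CX+B@np.array([X,-r*np.cos(t),.04+r*np.sin(t)])).round(1).tolist() for X,r in [(0,.185),(-.05,.185),(-.1,.152),(.1,.152)]])
E
```

```text
17.2833 [-0.40800509  0.39114684  0.7564264 ] [ 0.49795223 -0.01520961  0.19082265] 0.03276066575866385
side leaf_tab [([229.7, 249.7], 0.74)]
side leaf_mid []
side tweezers [([193.2, 262.0], 0.74)]
side pot [([303.4, 194.2], 0.74)]
side paste_jar [([309.8, 226.4], 0.7)]
side root_hook [([334.3, 229.9], 0.67)]
175 [[229.4, 240.3], [239.7, 254.3], [267.7, 265.9], [225.8, 214.1]]
180 [[229.4, 247.0], [239.6, 261.2], [267.4, 271.7], [225.8, 219.2]]
top leaf_tab [([190.1, 209.5], 0.61)]
top leaf_mid [([220.0, 217.8], 0.61)]
top tweezers [([174.5, 188.4], 0.47)]
top pot [([334.7, 168.6], 0.95)]
top paste_jar [([241.7, 134.7], 0.91)]
top root_hook []
175 [[189.8, 208.0], [182.8, 228.9], [189.7, 254.6], [217.0, 171.6]]
180 [[190.4, 209.0], [183.5, 229.6], [190.2, 254.9], [217.2, 172.8]]
```

View pics/side11.png

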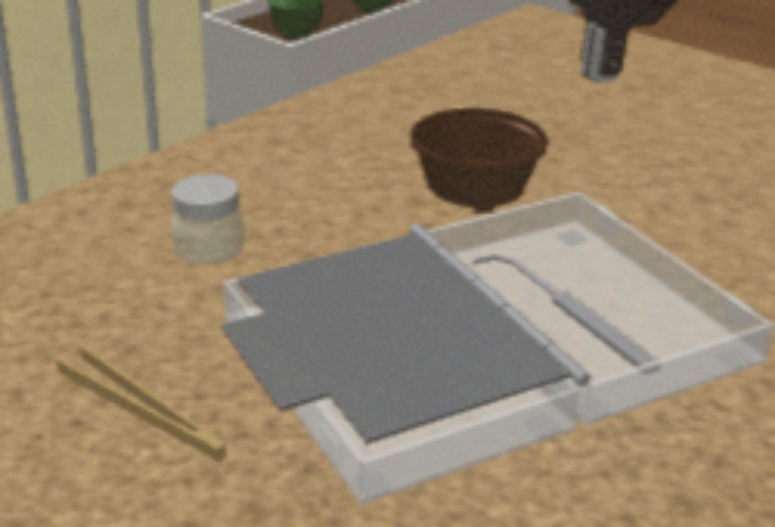

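View pics/top11.png

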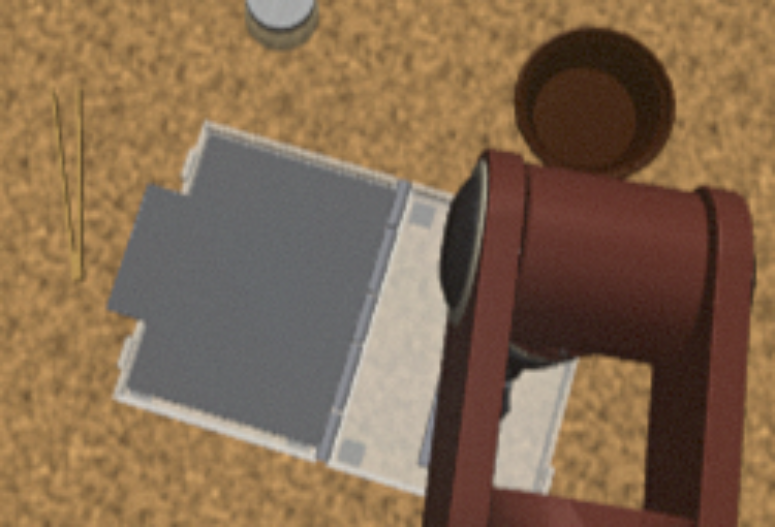

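The side view shows the leaf flat: its near corner at (269,271) matches the 180° prediction of (267,272), where 175° would give (268,266). The hook, pot, jar and tweezers look undisturbed, and the tool is clear. Handing in.

```bash
python3 -c "
from h import *
print(manip.job_done(),state()['time'])"
```

```text
the job is handed in; nothing more can be done
the job is handed in; nothing more can be done
```

The leaf now lies flat over the left half, and I handed the job in at about 17.4 s of the 43 s allowed. With the fingers shut, I lifted it from under the tab and followed its arc over the spine at about 2–3 N. I then pressed it down until the stop was felt (14 N, tip no longer moving), lifted off and drew back.

**Last checks:**
- **Leaf:** in the side view, its near corner and tab corner are within about 2 pixels of where 180° would put them.
- **Robot:** the tool is about 15 cm above the case, and the force reading is near zero.
- **Tweezers, pot and jar:** they look the same in the pictures as at the start. The network's positions for them agree to within about 3 pixels, except the one miss below.
- **Root hook:** it lies along the right tray, apparently untouched. It was hidden at the start, so I had no starting position to compare it with.

**Disagreements:** the network put the jar at (310,226) in the side view, where there is no jar. The picture and the top view show it where it started. In the last top view the arm hid part of the right tray, so I saw the hook there only in the side view.

One move call was refused for a missing field, but the arm did not move. `job_done` reports no verdict.

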